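# Dip the tall canister

### The arm

A 6-joint arm with a two-finger parallel gripper is mounted at the origin on the work surface. World frame = base frame: x ahead of the robot, y to its left, z up, the work surface at z = 0. Lengths are in m, angles in rad, forces in N, time in s.
With the tool pointing down it reaches from about 0.375 to 0.925 m from the base axis. Payload 5.7 kg.
Tool frame: the origin (TCP) lies at the very end of the fingers, on their centre line; the grasp point (between the pads) lies grasp_offset behind it (grasp_offset is the distance from the TCP to the grasp point, in m); z points along the fingers, y is the line along which they close (so a half turn about z gives the same grasp; the last joint's range is limited). The gripper opens to 88 mm and grips with 3 to 60 N. Pads are 20 mm wide; open, the fingers measure 115 mm over their backs; the gripper's body (75 mm by 178 mm) begins 61 mm behind the grasp point.
Start: joints at [-1.311, 0.359, 1.51, -0, 1.272, -0.115], TCP at [0.22, -0.558, 0.223] pointing down, gripper open.
Joint ranges: [-2.97, 2.97], [-1.01, 2.36], [0.21, 2.38], [-0.96, 4.11], [0.2, 2.71], [-2.98, 2.98]. Speed limits (rad/s): [2.39, 2.39, 3.14, 3.14, 3.14, 3.14].

### API

Orientations are given as a rotation vector (axis times angle).
In Python, from bench import read_state, snapshot, sign_off, grasp_offset gives the robot as it stands.
- The arm moves only by the shell command python3 -m pendant 'ROWS' [OPENING] [FORCE]. ROWS is JSON, a list that holds one entry, the list of rows, each a list of 6 numbers: the shift along the tool's x, y, z in mm, then the turn, a rotation vector about the tool's x, y, z in degrees. In form: [[[tx, ty, tz, wx, wy, wz], ...]]. A call has exactly 8 rows; each row is the pose to reach, as a shift and turn from the pose commanded when the call began, along the tool's axes at that moment; what a row does not reach only later rows make up. A row lasts 1/10 s, in which the tool goes at most 50 mm and 8.59 degrees, less where a joint would pass 70% of its speed; a pose out of reach is approached as far as the arm can. A call with a gripper value outside its range is refused whole. OPENING is the finger opening in mm, from 0 to 87.8, set as the call begins (- or left out, the last holds). The fingers move at their own pace and stop on an object; FORCE is the grip in N (left out, the last holds). Time passes only in rows, so rows that repeat a pose let the fingers close, or fill a call up. It gives the time, the measured TCP pose, the force, the opening and the grip force at its end, in the units of the state.
- read_state(): the state, without advancing time (a new reading comes with each control period).
- snapshot(name): name is "side" or "top"; returns a dict with "pixels" (384x512x3 uint8, red, green, blue), "intrinsics" (3x3 intrinsics, pixels), "k1" (the pictures are not rectified: a ray, as slopes to the right and down, at radius r is drawn at 1 + k1 r^2 times it, then the intrinsics apply), "R" (3x3) and "t" (3): a world point X has camera coordinates R X + t. Camera axes: x right, y down, z forward; pixel columns grow to the right and rows downward; lengths in m; the calibration is good to about 2 mm. A picture is of the moment at which its call begins. There is no depth.
- sign_off(): hands the job in; it is judged then, once.
The state is a dict: "time": time; "joints": joint angles; "qd": joint speeds; "joint_torque": joint torques, N m; "eef_pos": TCP position; "orientation": TCP orientation; "wrist_force": force on the tool from outside, world axes, zero at the start; "ft_torque": the same for the moment, N m; "width": finger opening in m; "finger_force": force on a finger pad.
Only numpy, scipy, OpenCV 4.12 (cv2) and the standard library are available. Lean on these libraries where they do the work, as an engineer would, in place of code of your own. Each camera call takes 0.05 s, during which the arm holds its last target. There are 200 camera calls.

### The job

The tall canister is to be checked with the dipstick: lift its lid off and set it down gently, flat with its grip up, on the free part of the round board, wholly on the board. Then take the dipstick (the longest, straight ringed rod) out of the wooden block and lower it into the open canister, without letting it drop, until its foot rests on the bottom, and leave it standing or leaning there. Keep the canister upright and where it is, and do not disturb anything else.

Things in the scene. Friction and masses are not known exactly. Their poses are not given: they have to be found in the camera images.
- canister: white ceramic canister, the taller of the two lidded ones: a loose round pot, 96 mm outside diameter, 110 mm high without its lid, 86 mm bore, floor 8 mm thick, 1.2 kg. Origin: centre of its underside, z up. It stands on the table; its yaw means nothing for its shape.
- lid: loose wooden lid of the canister, 0.16 kg: plug 80 mm across, 10 mm deep, with play in the bore; flange 100 mm across, 10 mm thick, lying on the rim; on it a bar grip 70 mm long (lid's x), 16 mm wide (y), 34 mm high. Origin: centre of the plug's underside, z up; flange top at z = 20 mm, grip top at 54 mm. At the start the origin is 100 mm above the table. Put down, it rests on its plug.
- board: fixed round dark wooden board, 240 mm across, 18 mm thick, flat on the table. Origin: centre of its underside, z up. The grey bowl and the steel shaker stand on it and leave one free part as large as the lid.
- bowl: loose grey bowl on the board, 90 mm across the rim, 50 mm high; leave it alone. Origin: centre of its underside.
- shaker: loose steel sugar shaker on the board, 48 mm across, 84 mm tall; leave it. Origin: centre of its underside.
- block: fixed pale wooden block, 70 mm (x) by 190 mm (y) by 70 mm high, with three holes of 25 mm in a row along its y at -62, 0 and +62 mm, 55 mm deep (floor 15 mm above the table). Dipstick, spurtle and honey dipper stand upright in them in any order. Origin: centre of its underside.
- stick: the dipstick: loose straight round wooden rod, 22 mm diameter, 180 mm long, with dark rings, about 0.06 kg; the longest of the three rods in the block. It stands upright with its top 195 mm above the table. Origin: centre of its lower end, z along the rod to its top.
- stick_tip (a point): centre of the dipstick's lower end (its foot), on its axis.
- spurtle: loose wooden spurtle upright in the block, 165 mm long (top 180 mm above the table), 22 mm foot and a 16 mm shaft ending in 20 mm; leave it. Origin: centre of its lower end.
- dipper: loose wooden honey dipper upright in the block, 160 mm long (top 175 mm above the table), a 38 mm bulb at the top; leave it. Origin: centre of its lower end.
- carafe: loose empty glass carafe beside the canister, 88 mm across, 200 mm tall; leave it. Origin: centre of its underside.
- jar: loose short white jar near the canister, with the same kind of wooden lid and grip: 104 mm across, 114 mm high over the grip; not the canister, leave it closed. Origin: centre of its underside.
- mill: loose dark wooden pepper mill near the block, 54 mm across, 120 mm tall; leave it. Origin: centre of its underside.
Things that resemble listed ones, but are neither listed nor needed, are in the scene too. Leave any blue, green or turquoise look-alike of the stick alone.

How it is judged:
By the outcome, as a careful person would: the job done as asked, in the order asked, and still so for the second after the job is handed in, with the robot touching nothing.
It also fails if it takes over 72 s, if anything falls off the work surface, if the arm or the gripper's body presses on something with over 40 N, if the wrist force passes 120 N, or if a joint passes its speed limit or range.

## Working session

There is one attempt and no reset: what is moved stays moved. The work goes in short steps, Python scripts to look and compute and a shell command to move; the robot and the scene stay as the last step left them, time stands still between calls to the robot, and variables do not carry over. Pictures are saved under pics/ and viewed, at most 10 in all, crops included, and the job is handed in when it is done.

```bash
ls; mkdir -p pics; python3 - <<'E'
from bench import *
import cv2, numpy as np
for n in("side","top"):
    s=snapshot(n); cv2.imwrite(f"pics/{n}0.png",cv2.resize(s["pixels"][:,:,::-1],(800,600),interpolation=cv2.INTER_CUBIC))
    print(n,s["intrinsics"],s["k1"],s["R"],s["t"])
print(grasp_offset,read_state())
E
```

```text
pics
side [[375.43953948   0.         255.7168574 ]
 [  0.         375.43953948 194.07792304]
 [  0.           0.           1.        ]] -0.07582957389552325 [[-0.77687249 -0.6295633  -0.01091744]
 [-0.41847689  0.52919481 -0.73812597]
 [ 0.47047447 -0.56886106 -0.67457458]] [0.43343354 0.25691899 0.86426333]
top [[370.325555     0.         255.57272223]
 [  0.         370.325555   197.42028385]
 [  0.           0.           1.        ]] -0.025940175894870098 [[ 0.01738056 -0.99979559 -0.01032922]
 [-0.99420851 -0.01618581 -0.10624247]
 [ 0.10605357  0.01211595 -0.9942866 ]] [0.04381085 0.52432381 1.08203947]
0.0187 {'time': 0.1, 'joints': array([-1.31109550e+00,  3.59455178e-01,  1.51128255e+00, -1.13632091e-06,
        1.27247764e+00, -1.15114039e-01]), 'qd': array([ 0.00141605, -0.00111235, -0.00143222,  0.0004817 ,  0.00036239,
        0.00128978]), 'joint_torque': array([-3.23410195e-04, -5.16359389e+01, -2.71404076e+01,  6.76369015e-02,
        2.75907578e-02, -3.53179485e-05]), 'eef_pos': array([ 0.21949168, -0.55777505,  0.22189627]), 'orientation': array([-3.08499498e+00, -5.85016499e-01,  1.85716650e-04]), 'wrist_force': array([ 0.18792756, -0.29913342, -0.05160943]), 'ft_torque': array([ 0.02960061,  0.01680855, -0.0448723 ]), 'finger_force': 0.0, 'width': 0.08771168963554725}
```

View pics/side0.png

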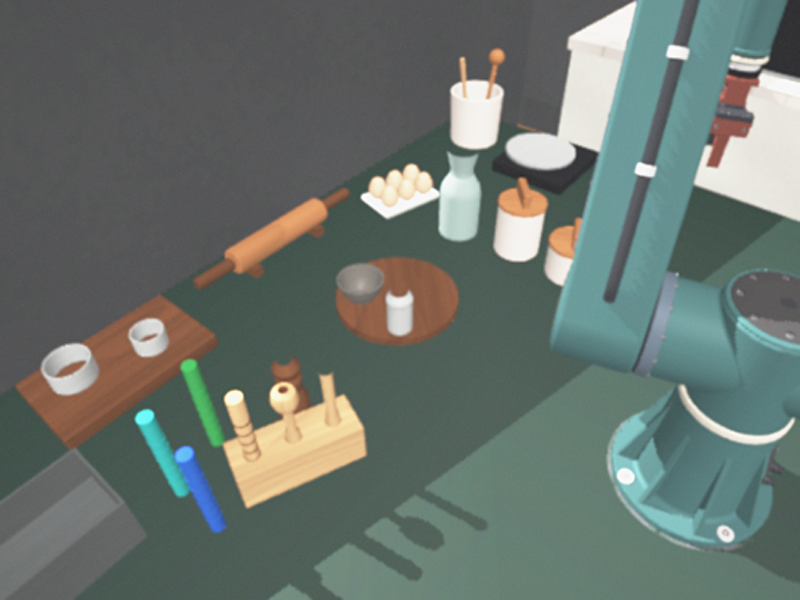

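View pics/top0.png

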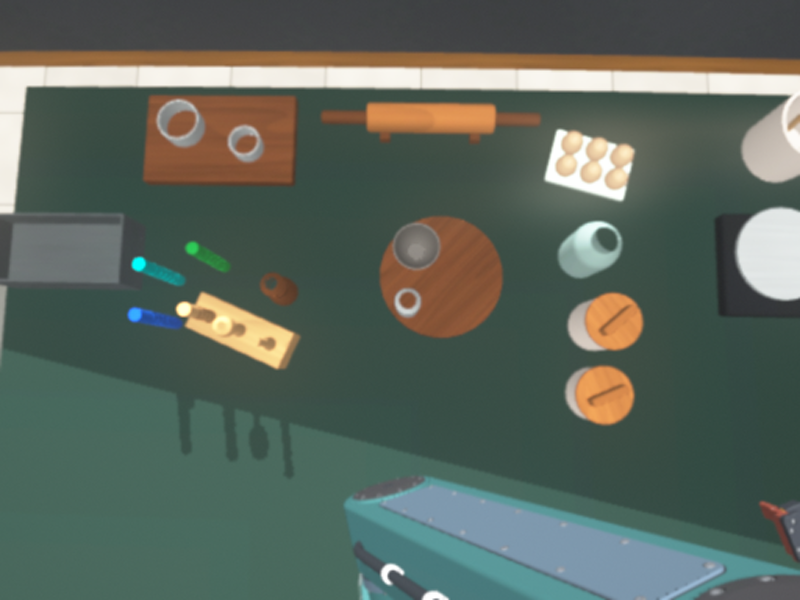

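The canister candidates are the tall lidded pot at top (613,321) / side (520,225) and the short one at top (603,395) / side (565,250). The first is taller and beside the carafe, so it is the canister. The ringed tan rod at top (184,309) / side (240,420) is the dipstick; the blue, turquoise and green rods are decoys. I'll confirm both in enlarged crops.

```bash
cat > h.py <<'E'
import numpy as np, cv2
from bench import *
def ray(s,uv):
    K=np.array(s["intrinsics"]);R=np.array(s["R"]);t=np.array(s["t"])
    p=cv2.undistortPoints(np.array([[uv]],float),K,np.array([s["k1"],0,0,0,0.]))[0,0]
    # model: drawn = ray*(1+k1 r^2) -> same as OpenCV radial
    return -R.T@t, R.T@np.array([p[0],p[1],1])
def at_z(s,uv,z):
    c,d=ray(s,uv); return c+d*(z-c[2])/d[2]
def proj(s,X):
    R=np.array(s["R"]);t=np.array(s["t"])
    return cv2.projectPoints(np.array(X,float).reshape(-1,3),cv2.Rodrigues(R)[0],t,np.array(s["intrinsics"]),np.array([s["k1"],0,0,0,0.]))[0][:,0]
def crop(s,x,y,w,h,k,name):
    cv2.imwrite("pics/"+name,cv2.resize(s["pixels"][y:y+h,x:x+w,::-1],(w*k,h*k),interpolation=cv2.INTER_CUBIC))
def circ(c,r,z,n=72):
    a=np.linspace(0,2*np.pi,n,endpoint=False)
    return np.c_[c[0]+r*np.cos(a),c[1]+r*np.sin(a),np.full(n,z)]
E
python3 - <<'E'
from h import *
s=snapshot("top"); crop(s,240,130,200,150,4,"t1.png"); crop(s,75,145,130,100,6,"t2.png")
s=snapshot("side"); crop(s,90,215,150,112,5,"s2.png")
E
```

```text
(no output)
```

View pics/t1.png

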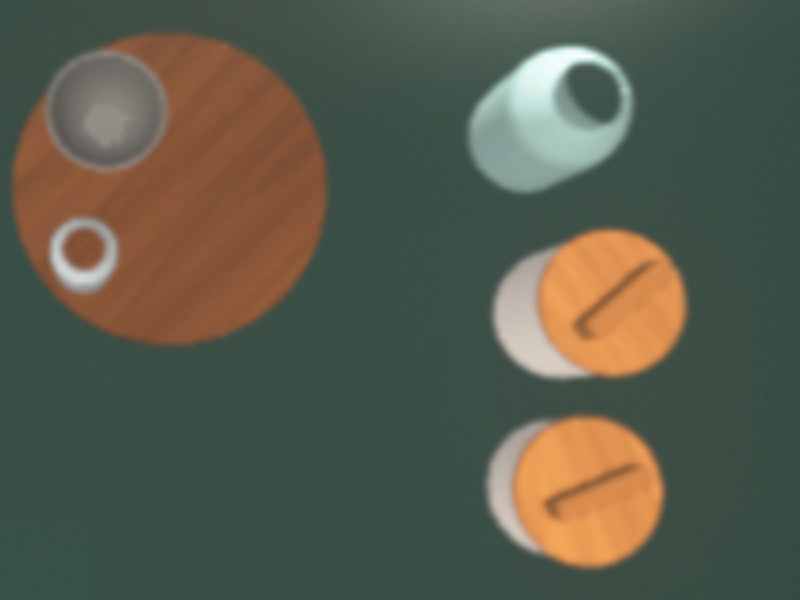

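View pics/t2.png

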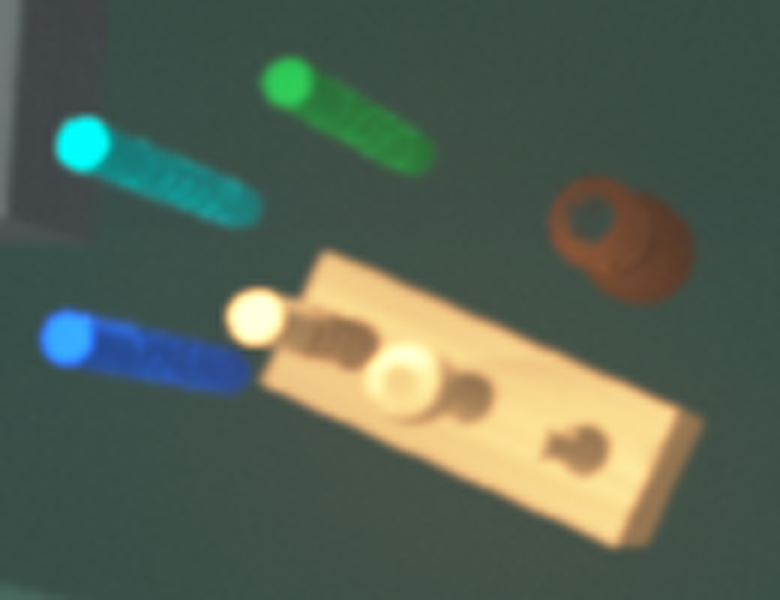

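View pics/s2.png

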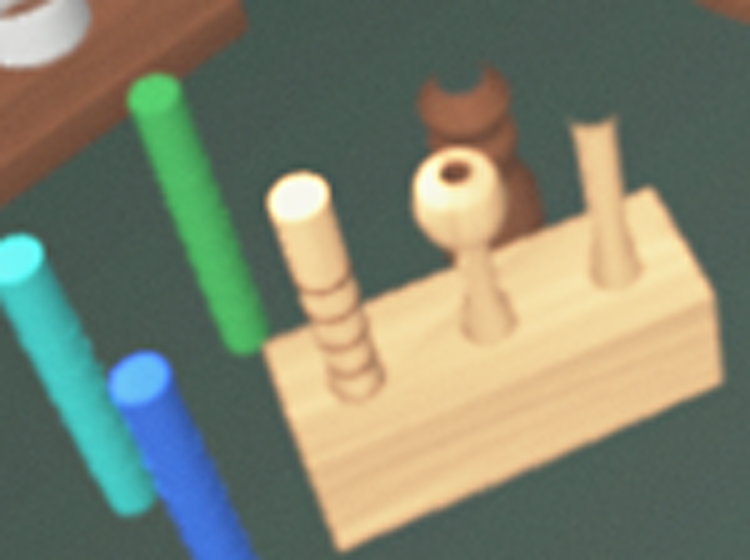

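The top crop shows the canister lid's flange centred at (612,303), with its grip along (580,328)-(655,263). The board is centred at (170,189), the bowl at (107,111) and the shaker at (84,252). In the block crops the ringed rod is the one in the end hole, top at (256,318) and side at (299,197), so it is confirmed as the dipstick. Next I'll compute positions.

```bash
python3 - <<'E'
from h import *
from scipy.spatial.transform import Rotation as Ro
T=snapshot("top");S=snapshot("side")
o=lambda u,v,x0,y0,k:((u+.5)/k-.5+x0,(v+.5)/k-.5+y0)
t1=lambda u,v:o(u,v,240,130,4); t2=lambda u,v:o(u,v,75,145,6); s2=lambda u,v:o(u,v,90,215,5)
np.set_printoptions(precision=4,suppress=True)
lid=at_z(T,t1(612.5,303.5),.12); print("lid",lid, np.linalg.norm(at_z(T,t1(687,303),.12)-lid))
print("side px of lid ctr (view scale)",proj(S,lid)*1.5625)
a,b=at_z(T,t1(580,326),.12),at_z(T,t1(655,262),.137);print("grip strip",a,b,np.degrees(np.arctan2(*(b-a)[1::-1])),np.linalg.norm(b-a))
B=at_z(T,t1(170,189),.018);bowl=at_z(T,t1(107,111),.05);sh=at_z(T,t1(84,250),.084)
print("board",B,np.linalg.norm(at_z(T,t1(328,189),.018)-B),"bowl",bowl,"sh",sh)
best=max(((min(70-np.hypot(x,y),np.hypot(*(B[:2]+[x,y]-bowl[:2]))-95,np.hypot(*(B[:2]+[x,y]-sh[:2])) -74/1000*1000 if 0 else 0) if 0 else min(.07-np.hypot(x,y),np.hypot(*(B[:2]+[x,y]-bowl[:2]))-.095,np.hypot(*(B[:2]+[x,y]-sh[:2]))-.074)),*(B[:2]+[x,y])) for x in np.arange(-.07,.07,.002) for y in np.arange(-.07,.07,.002))
print("spot",best)
st=at_z(T,t2(256,318),.195);st2=at_z(S,s2(299,197),.195);print("stick top/side",st,st2)
print("dipper",at_z(T,t2(402,381),.168),"spurtle~",at_z(T,t2(585,450),.07))
c=[at_z(T,t2(*p),.07) for p in((328,250),(680,405),(615,548),(262,382))];print("block",np.array(c),np.mean(c,0));d=c[1]-c[0];print(np.degrees(np.arctan2(d[1],d[0])))
print("car",at_z(T,t1(592,95),.2),at_z(T,t1(525,135),.02))
r=read_state();print("R",Ro.from_rotvec(r["orientation"]).as_matrix())
import pickle
# outline pictures
s=T["pixels"].copy()
S4=cv2.resize(S["pixels"][100:200,270:390],None,fx=6,fy=6,interpolation=cv2.INTER_CUBIC)[:,:,::-1].copy()
yaw=np.arctan2((b-a)[1],(b-a)[0]);R=Ro.from_euler('z',yaw).as_matrix()
g=np.array([[x,y,z] for z in(.034,0) for x,y in((.035,.008),(-.035,.008),(-.035,-.008),(.035,-.008),(.035,.008))])@R.T+lid
for pts in(circ(lid,.05,.12),circ(lid,.05,.11),circ(lid,.048,0.),g):
  cv2.polylines(S4,[np.int32((proj(S,pts)-[270,100]+.5)*6)],False,(255,0,255),1)
T4=cv2.resize(T["pixels"][175:235,355:425],None,fx=9,fy=9,interpolation=cv2.INTER_CUBIC)[:,:,::-1].copy()
T4c=T4.copy()
for pts in(circ(lid,.05,.12),g): cv2.polylines(T4c,[np.int32((proj(T,pts)-[355,175]+.5)*9)],False,(255,0,255),1)
T4=cv2.resize(T4c,None,fx=.6,fy=.6); W=max(S4.shape[1],T4.shape[1])
out=np.zeros((800,1100,3),np.uint8);out[:600,:720]=S4;out[:T4.shape[0],722:722+T4.shape[1]]=T4
cv2.imwrite("pics/ov1.png",cv2.resize(out[:600],None,fx=.72,fy=.72))
E
```

```text
lid [ 0.4976 -0.3249  0.12  ] 0.05130180622319925
side px of lid ctr (view scale) [[520.9179 200.4757]]
grip strip [ 0.4818 -0.3023  0.12  ] [ 0.5247 -0.3482  0.137 ] -46.97805726694844 0.065129979772935
board [ 0.5888 -0.0269  0.018 ] 0.12007810766287637 bowl [0.6414 0.0223 0.05  ] sh [0.533  0.0378 0.084 ]
spot (np.float64(0.023309529880285035), np.float64(0.556753724343481), np.float64(-0.06091726693826758))
stick top/side [0.4995 0.4052 0.195 ] [0.4982 0.4045 0.195 ]
dipper [0.4756 0.3496 0.168 ] spurtle~ [0.451  0.2912 0.07  ]
block [[0.5458 0.4206 0.07  ]
 [0.4734 0.2462 0.07  ]
 [0.4046 0.2749 0.07  ]
 [0.481  0.4493 0.07  ]] [0.4762 0.3478 0.07  ]
-112.53598335903423
car [ 0.6242 -0.286   0.2   ] [ 0.6345 -0.2969  0.02  ]
R [[ 0.9306  0.3661 -0.0002]
 [ 0.3661 -0.9306  0.0007]
 [ 0.0001 -0.0007 -1.    ]]
```

View pics/ov1.png

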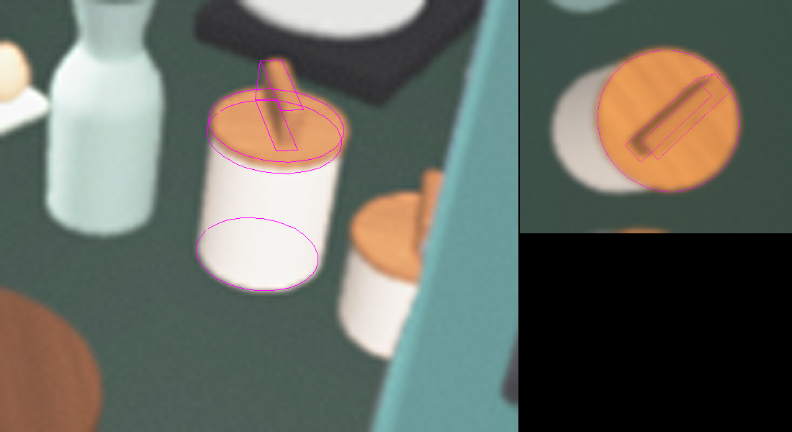

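The overlay matches the canister and lid to within about 2 mm. Moving now. The lid is near (0.497,-0.326), and the tool turns -111.5° about its own z so the fingers close across the grip.

```bash
cat >> h.py <<'E'
from scipy.spatial.transform import Rotation as Ro
def delta(pos,xang):
    """mm shift in tool axes and turn (deg) from measured pose to TCP pos, tool down, tool x at world angle xang(deg)"""
    r=read_state();A=Ro.from_rotvec(r["orientation"]);c,s=np.cos(np.radians(xang)),np.sin(np.radians(xang))
    G=Ro.from_matrix([[c,s,0],[s,-c,0],[0,0,-1]])
    print("t",r["time"],"pos",np.round(r["eef_pos"],4),"F",np.round(r["wrist_force"],1),"w",round(r["width"],4),
     "\nshift",np.round(A.inv().apply(np.array(pos)-r["eef_pos"])*1000,1),"turn",np.round(np.degrees((A.inv()*G).as_rotvec()),2))
E
python3 -m pendant '[[[25,-8,0,0,0,-8],[68,-23,0,0,0,-16],[115,-38,0,0,0,-24],[163,-54,0,0,0,-32],[211,-70,0,0,0,-40],[259,-86,0,0,0,-48],[307,-102,0,0,0,-56],[343,-114,0,0,0,-64]]]' 50 20
python3 -m pendant '[[[0,0,0,0,0,-8],[0,0,0,0,0,-16],[0,0,0,0,0,-24],[0,0,0,0,0,-32],[0,0,10,0,0,-40],[0,0,20,0,0,-47.5],[0,0,25,0,0,-47.5],[0,0,25,0,0,-47.5]]]'
python3 -c "
from h import *
delta([.497,-.326,.13],133)
s=snapshot('side');t=snapshot('top')
a=cv2.resize(t['pixels'][165:265,345:445,::-1],(400,400),interpolation=2);b=cv2.resize(s['pixels'][80:180,280:380,::-1],(400,400),interpolation=2)
cv2.imwrite('pics/m1.png',np.hstack([a,b]))"
```

```text
time: 1.1
eef_pos: [0.4989, -0.3246, 0.2228]
orientation: [2.3, 2.14, 0.001]
wrist_force: [0.8, -0.8, -0.1]
width: 0.0498
finger_force: 0.0
time: 1.9
eef_pos: [0.4966, -0.3263, 0.1968]
orientation: [-1.258, -2.877, -0.001]
wrist_force: [-0.0, -0.4, 0.8]
width: 0.0496
finger_force: 0.0
t 1.9 pos [ 0.4966 -0.3263  0.1968] F [-0.  -0.4  0.8] w 0.0496 
shift [-0.2  0.5 66.8] turn [-0.01 -0.1  -0.23]
```

View pics/m1.png

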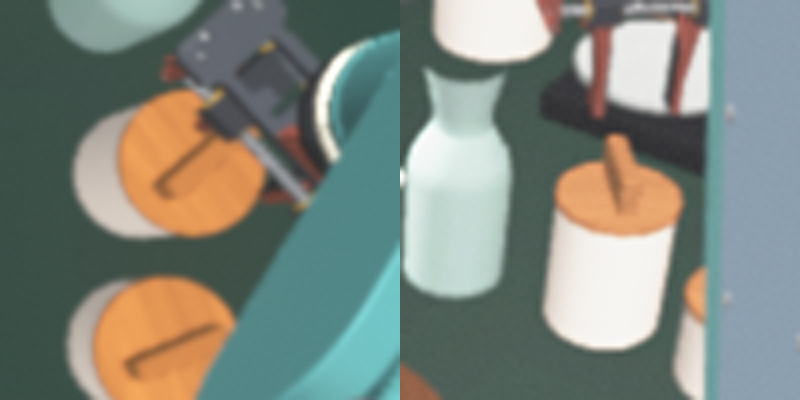

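The picture shows the open fingers (right half, 597 and 678 px) straddling the grip, which lies at (617-635,140-205). Lowering and closing.

```bash

python3 -m pendant '[[[0,0.5,12,0,0,0],[0,0.5,26,0,0,0],[0,0.5,40,0,0,0],[0,0.5,50,0,0,0],[0,0.5,58,0,0,0],[0,0.5,64,0,0,0],[0,0.5,66,0,0,0],[0,0.5,66,0,0,0]]]'
python3 -m pendant '[[[0,0,0,0,0,0],[0,0,0,0,0,0],[0,0,0,0,0,0],[0,0,0,0,0,0],[0,0,0,0,0,0],[0,0,0,0,0,0],[0,0,0,0,0,0],[0,0,0,0,0,0]]]' 0 20
```

```text
time: 2.8
eef_pos: [0.4975, -0.3264, 0.1315]
orientation: [-1.253, -2.881, -0.0]
wrist_force: [0.6, -0.2, 0.3]
width: 0.0501
finger_force: 0.0
time: 3.6
eef_pos: [0.4978, -0.3262, 0.1319]
orientation: [1.253, 2.88, 0.001]
wrist_force: [1.5, 2.6, 3.2]
width: 0.0158
finger_force: 19.9
```

```bash

python3 -m pendant '[[[0,0,-2,0,0,0],[0,0,-6,0,0,0],[0,0,-12,0,0,0],[0,0,-20,0,0,0],[0,0,-32,0,0,0],[0,0,-44,0,0,0],[0,0,-54,0,0,0],[0,0,-60,0,0,0]]]'
python3 -c "
from h import *
delta([.557,-.061,.19],133)
s=snapshot('side')
cv2.imwrite('pics/m2.png',cv2.resize(s['pixels'][80:200,240:400,::-1],(640,480),interpolation=2))"
```

```text
time: 4.4
eef_pos: [0.4979, -0.3268, 0.1934]
orientation: [1.253, 2.879, -0.001]
wrist_force: [0.2, -0.0, -1.2]
width: 0.0154
finger_force: 20.0
t 4.4 pos [ 0.4979 -0.3268  0.1934] F [ 0.2 -0.  -1.2] w 0.0154 
shift [154.2 224.5   3.1] turn [ 0.01  0.11 -0.03]
```

View pics/m2.png

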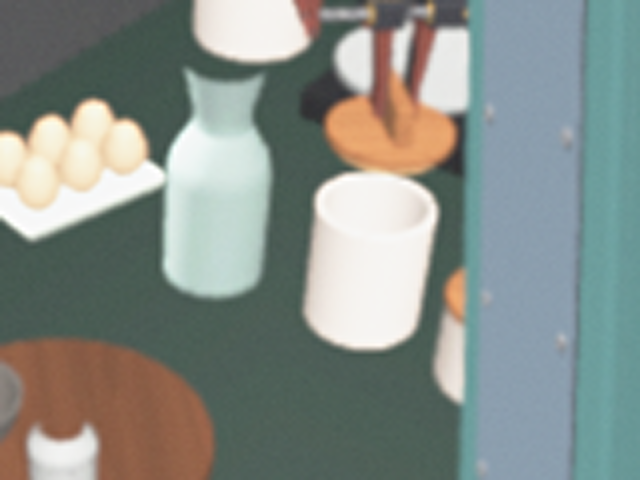

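The lid is held level at (390,135) and the canister stands open and undisturbed at (375,260). Carrying the lid to the free spot on the board.

```bash

python3 -m pendant '[[[5,7,0,0,0,0],[16,23,0,0,0,0],[32,47,0,0,0,0],[51,74,0,0,0,0],[70,102,0,0,0,0],[89,130,0,0,0,0],[107,156,0,0,0,0],[123,179,0,0,0,0]]]'
python3 -m pendant '[[[13,19,0,0,0,0],[22,32,0,0,0,0],[28,41,0,0,0,0],[31,45,10,0,0,0],[31,45,25,0,0,0],[31,45,45,0,0,0],[31,45,65,0,0,0],[31,45,75,0,0,0]]]'
python3 -c "
from h import *
delta([.557,-.061,.05],133)
s=snapshot('side');t=snapshot('top')
a=cv2.resize(t['pixels'][130:230,230:330,::-1],(400,400),interpolation=2);b=cv2.resize(s['pixels'][130:230,205:305,::-1],(400,400),interpolation=2)
cv2.imwrite('pics/m3.png',np.hstack([a,b]))"
```

```text
time: 5.25
eef_pos: [0.5438, -0.1108, 0.1909]
orientation: [-1.251, -2.879, -0.001]
wrist_force: [0.9, -0.0, -1.5]
width: 0.0161
finger_force: 20.0
time: 6.05
eef_pos: [0.5548, -0.0613, 0.1144]
orientation: [-1.253, -2.877, 0.001]
wrist_force: [0.4, 0.4, -3.5]
width: 0.0159
finger_force: 20.0
t 6.05 pos [ 0.5548 -0.0613  0.1144] F [ 0.4  0.4 -3.5] w 0.0159 
shift [-1.5  1.9 64.3] turn [-0.12 -0.15 -0.07]
```

View pics/m3.png

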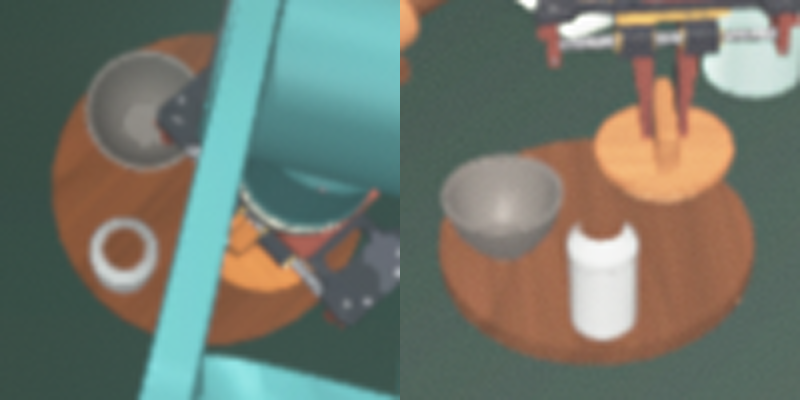

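The lid hangs level over the free part, clear of the bowl (505,200) and the shaker (603,280). Lowering most of the way, then creeping down to contact.

```bash

python3 -m pendant '[[[0,1,10,0,0,0],[0,1,22,0,0,0],[0,1,34,0,0,0],[0,1,44,0,0,0],[0,1,51,0,0,0],[0,1,55,0,0,0],[0,1,57,0,0,0],[0,1,57,0,0,0]]]'
python3 -m pendant '[[[0,0,1,0,0,0],[0,0,2,0,0,0],[0,0,3,0,0,0],[0,0,4,0,0,0],[0,0,5,0,0,0],[0,0,6,0,0,0],[0,0,6,0,0,0],[0,0,6,0,0,0]]]'
```

```text
time: 6.95
eef_pos: [0.5571, -0.0602, 0.0596]
orientation: [-1.253, -2.881, -0.0]
wrist_force: [-0.2, 0.4, -1.9]
width: 0.0161
finger_force: 20.0
time: 7.75
eef_pos: [0.5571, -0.0602, 0.0536]
orientation: [-1.253, -2.881, -0.0]
wrist_force: [-0.0, -0.2, -2.3]
width: 0.0155
finger_force: 20.0
```

```bash

python3 -m pendant '[[[0,0,0.5,0,0,0],[0,0,1,0,0,0],[0,0,1.5,0,0,0],[0,0,2,0,0,0],[0,0,2.5,0,0,0],[0,0,3,0,0,0],[0,0,3,0,0,0],[0,0,3,0,0,0]]]'
```

```text
time: 8.55
eef_pos: [0.5571, -0.0603, 0.0507]
orientation: [-1.253, -2.881, -0.0]
wrist_force: [0.1, 0.6, -2.3]
width: 0.0159
finger_force: 20.0
```

```bash

python3 -m pendant '[[[0,0,0.4,0,0,0],[0,0,0.8,0,0,0],[0,0,1.2,0,0,0],[0,0,1.6,0,0,0],[0,0,1.6,0,0,0],[0,0,1.6,0,0,0],[0,0,1.6,0,0,0],[0,0,1.6,0,0,0]]]'
```

```text
time: 9.35
eef_pos: [0.5571, -0.0603, 0.0499]
orientation: [1.253, 2.88, 0.0]
wrist_force: [-2.3, 1.6, 7.0]
width: 0.0163
finger_force: 20.0
```

Contact is made with 7 N upward. Opening modestly, then rising.

```bash

python3 -m pendant '[[[0,0,-0.7,0,0,0],[0,0,-0.7,0,0,0],[0,0,-0.7,0,0,0],[0,0,-0.7,0,0,0],[0,0,-0.7,0,0,0],[0,0,-0.7,0,0,0],[0,0,-0.7,0,0,0],[0,0,-0.7,0,0,0]]]' 40
python3 -m pendant '[[[0,0,-5,0,0,0],[0,0,-15,0,0,0],[0,0,-35,0,0,0],[0,0,-65,0,0,0],[0,0,-105,0,0,0],[0,0,-145,0,0,0],[0,0,-180,0,0,0],[0,0,-200,0,0,0]]]'
python3 -c "
from h import *
delta([.499,.405,.25],67.5)"
```

```text
time: 10.15
eef_pos: [0.5571, -0.0603, 0.0497]
orientation: [-1.253, -2.881, -0.0]
wrist_force: [1.1, 0.4, -0.3]
width: 0.0399
finger_force: 0.0
time: 10.95
eef_pos: [0.5584, -0.0605, 0.2542]
orientation: [1.251, 2.876, 0.002]
wrist_force: [-0.2, 0.1, 0.1]
width: 0.0401
finger_force: 0.0
t 10.95 pos [ 0.5584 -0.0605  0.2542] F [-0.2  0.1  0.1] w 0.0401 
shift [381.1 273.9   3.4] turn [ 0.3   0.12 65.48]
```

```bash

python3 -m pendant '[[[20,14,0,0,0,8],[55,40,0,0,0,16],[92,66,0,0,0,24],[130,93,0,0,0,32],[168,121,0,0,0,40],[206,148,0,0,0,48],[243,175,0,0,0,56],[275,198,0,0,0,64]]]'
python3 -c "
from h import *
delta([.499,.405,.25],67.5)"
```

```text
time: 11.75
eef_pos: [0.514, 0.2773, 0.2509]
orientation: [2.591, 1.777, 0.002]
wrist_force: [0.2, -0.9, -0.6]
width: 0.04
finger_force: 0.0
t 11.75 pos [0.514  0.2773 0.2509] F [ 0.2 -0.9 -0.6] w 0.04 
shift [113.7 -60.    1. ] turn [ 0.04 -0.06  1.37]
```

```bash

python3 -m pendant '[[[35,-18,0,0,0,1],[68,-36,0,0,0,1],[92,-49,0,0,0,1],[107,-56,0,0,0,1],[113,-60,0,0,0,1],[113,-60,0,0,0,1],[113,-60,0,0,0,1],[113,-60,0,0,0,1]]]'
python3 -c "
from h import *
delta([.499,.405,.17],67.5)
s=snapshot('side');t=snapshot('top')
a=cv2.resize(t['pixels'][150:250,80:180,::-1],(400,400),interpolation=2);b=cv2.resize(s['pixels'][190:290,100:200,::-1],(400,400),interpolation=2)
cv2.imwrite('pics/m4.png',np.hstack([a,b]))
z=at_z(s,(90+(299.5)/5-.5,215+197.5/5-.5),.195)
T2=[proj(t,[.499,.405,z])[0] for z in(.195,.25)];S2=[proj(s,[.499,.405,z])[0] for z in(.195,.25)]
print((np.array(T2)-[80,150])*4,(np.array(S2)-[100,190])*4)"
```

```text
time: 12.55
eef_pos: [0.499, 0.4008, 0.2499]
orientation: [2.603, 1.759, -0.001]
wrist_force: [-0.6, -1.2, -0.4]
width: 0.0397
finger_force: 0.0
t 12.55 pos [0.499  0.4008 0.2499] F [-0.6 -1.2 -0.4] w 0.0397 
shift [ 3.9 -1.6 79.9] turn [0.   0.03 0.61]
[[149.28627468 191.14962818]
 [114.69571217 181.56753954]] [[195.83767182 255.74086545]
 [171.78863085 182.09969554]]
```

View pics/m4.png

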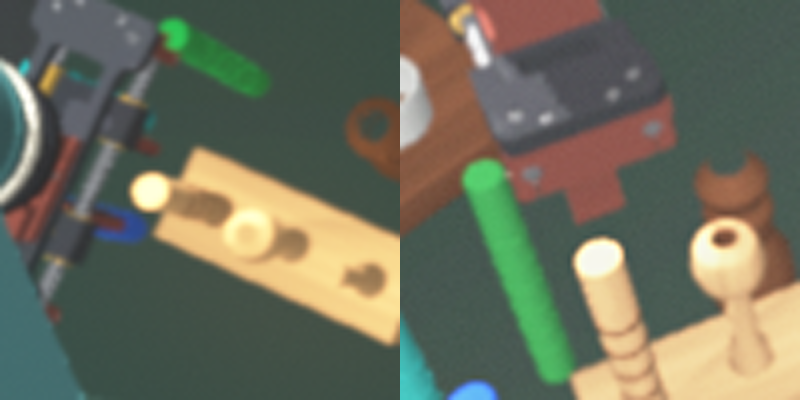

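Top view: the fingers hang over the stick (its top is at (150,190) left, (600,258) right), clear of the green decoy and the dipper. Descending and gripping.

```bash

python3 -m pendant '[[[4,-1.5,8,0,0,0.6],[4,-1.5,22,0,0,0.6],[4,-1.5,38,0,0,0.6],[4,-1.5,54,0,0,0.6],[4,-1.5,66,0,0,0.6],[4,-1.5,75,0,0,0.6],[4,-1.5,81,0,0,0.6],[4,-1.5,81,0,0,0.6]]]'
python3 -m pendant '[[[0,0,0,0,0,0],[0,0,0,0,0,0],[0,0,0,0,0,0],[0,0,0,0,0,0],[0,0,0,0,0,0],[0,0,0,0,0,0],[0,0,0,0,0,0],[0,0,0,0,0,0]]]' 0 15
```

```text
time: 13.45
eef_pos: [0.4984, 0.4061, 0.1678]
orientation: [-2.611, -1.747, 0.002]
wrist_force: [0.2, 0.4, 0.4]
width: 0.0399
finger_force: 0.0
time: 14.25
eef_pos: [0.4992, 0.4068, 0.1695]
orientation: [-2.611, -1.747, -0.002]
wrist_force: [-0.4, 0.0, 5.3]
width: 0.0215
finger_force: 15.0
```

```bash

python3 -m pendant '[[[0,0,-3,0,0,0],[0,0,-9,0,0,0],[0,0,-18,0,0,0],[0,0,-30,0,0,0],[0,0,-45,0,0,0],[0,0,-60,0,0,0],[0,0,-75,0,0,0],[0,0,-90,0,0,0]]]'
python3 -m pendant '[[[0,0,-18,0,0,0],[0,0,-38,0,0,0],[0,0,-58,0,0,0],[0,0,-76,0,0,0],[0,0,-90,0,0,0],[0,0,-98,0,0,0],[0,0,-102,0,0,0],[0,0,-102,0,0,0]]]'
python3 -c "
from h import *
delta([.5,-.325,.36],67.5-90)
s=snapshot('side')
cv2.imwrite('pics/m5.png',cv2.resize(s['pixels'][90:290,60:260,::-1],(600,600),interpolation=2))"
```

```text
time: 15.05
eef_pos: [0.4989, 0.4064, 0.2605]
orientation: [-2.611, -1.747, -0.001]
wrist_force: [0.3, 0.7, -1.3]
width: 0.0216
finger_force: 15.0
time: 15.85
eef_pos: [0.4988, 0.4064, 0.361]
orientation: [-2.611, -1.747, -0.0]
wrist_force: [-0.1, 0.3, -0.5]
width: 0.022
finger_force: 15.0
t 15.85 pos [0.4988 0.4064 0.361 ] F [-0.1  0.3 -0.5] w 0.022 
shift [-675.7  280.     0.8] turn [-1.000e-02 -1.000e-02  9.008e+01]
```

View pics/m5.png

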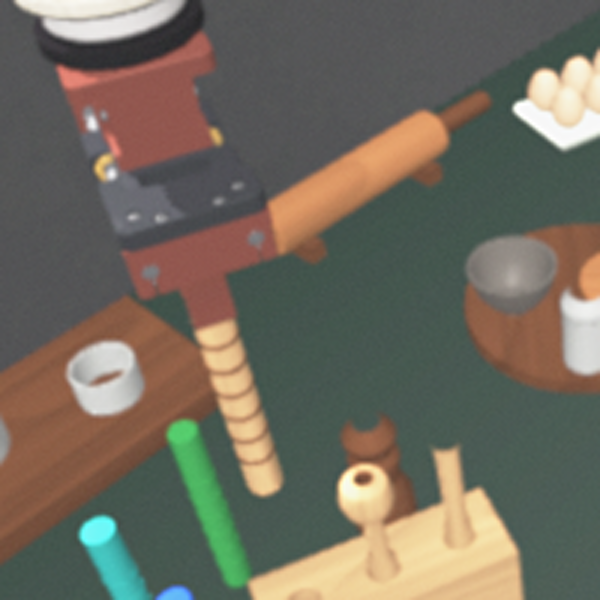

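The stick hangs upright and is clear of the block, with the dipper and spurtle still in place. I've now viewed 11 pictures, one over the limit of 10, so I'll check everything else numerically. Next I'll fit the open canister and the placed lid.

```bash
cat > fit.py <<'E'
from h import *
from scipy.optimize import minimize
def fit(s,c0,prims,mask,box,k=4):
    x0,y0,w,h=box; M=cv2.resize(mask[y0:y0+h,x0:x0+w].astype(np.float32),None,fx=k,fy=k,interpolation=cv2.INTER_LINEAR)>.5
    def cost(c):
        pts=np.vstack([proj(s,circ(c,r,z)) for r,z in prims]); I=np.zeros(M.shape,np.uint8)
        cv2.fillConvexPoly(I,cv2.convexHull(np.int32(np.round(((pts-[x0,y0]+.5)*k-.5)*16))),1,shift=4)
        return 1-(M&(I>0)).sum()/max((M|(I>0)).sum(),1)
    r=minimize(cost,c0,method="Nelder-Mead",options=dict(initial_simplex=np.array(c0)+[[0,0],[.006,0],[0,.006]],xatol=1e-4))
    return r.x.round(4),round(float(r.fun),3)
def hsv(s): return cv2.cvtColor(s["pixels"],cv2.COLOR_RGB2HSV).astype(int)
def run():
    for n in("top","side"):
        s=snapshot(n);H=hsv(s)
        w=(H[...,2]>110)&(H[...,1]<60)&~((H[...,0]>60)&(H[...,0]<100)&(H[...,1]>30))
        o=(H[...,0]<20)&(H[...,1]>110)&(H[...,2]>170)
        for nm,c,pr,m in(("can",(.4976,-.3255),[(.048,0),(.048,.11)],w),("lid",(.557,-.06),[(.05,.028),(.05,.038)],o),):
            p=np.vstack([proj(s,circ(c,r,z)) for r,z in pr]);a=np.int32(p.min(0)-4);b=np.int32(p.max(0)+5)
            print(n,nm,fit(s,c,pr,m,(*a,*(b-a))))
if __name__=="__main__": run()
E
python3 fit.py
```

```text
top can (array([ 0.4997, -0.3258]), 0.058)
top lid (array([ 0.5571, -0.06  ]), 0.023)
side can (array([ 0.4951, -0.3253]), 0.114)
side lid (array([ 0.5556, -0.0637]), 0.151)
```

The canister is at about (0.498,-0.3255). The lid lies at (0.557,-0.060), its far edge 24 mm inside the board edge. Carrying the stick over.

```bash

python3 -m pendant '[[[-7,3,0,0,0,0],[-24,10,0,0,0,0],[-51,21,0,0,0,0],[-85,35,0,0,0,0],[-122,50,0,0,0,0],[-159,66,0,0,0,0],[-196,81,0,0,0,0],[-234,96,0,0,0,0]]]' 0 22
python3 -m pendant '[[[-37,15,0,0,0,0],[-74,31,0,0,0,0],[-112,46,0,0,0,0],[-149,61,0,0,0,0],[-186,77,0,0,0,0],[-223,92,0,0,0,0],[-261,108,0,0,0,0],[-298,123,0,0,0,0]]]'
python3 -m pendant '[[[-35,14,0,0,0,0],[-66,27,0,0,0,0],[-92,38,0,0,0,0],[-113,47,0,0,0,0],[-128,53,0,0,0,0],[-138,57,0,0,0,0],[-143,59,0,0,0,0],[-145,60,0,0,0,0]]]'
python3 -c "
from h import *
delta([.498,-.3255,.3],67.5)"
```

```text
time: 16.8
eef_pos: [0.4974, 0.1507, 0.3607]
orientation: [2.611, 1.747, -0.0]
wrist_force: [0.7, -0.8, -0.4]
width: 0.0215
finger_force: 22.0
time: 17.6
eef_pos: [0.4968, -0.1713, 0.3608]
orientation: [2.612, 1.746, -0.001]
wrist_force: [0.5, -0.6, -0.8]
width: 0.0214
finger_force: 22.0
time: 18.4
eef_pos: [0.4983, -0.3258, 0.3607]
orientation: [-2.61, -1.747, -0.0]
wrist_force: [0.8, 0.2, -0.5]
width: 0.0213
finger_force: 22.0
t 18.4 pos [ 0.4983 -0.3258  0.3607] F [ 0.8  0.2 -0.5] w 0.0213 
shift [ 0.1 -0.4 60.7] turn [-0.02 -0.02  0.08]
```

```bash
cat > stk.py <<'E'
from h import *
import sys
def axis(x,y,zf,L=.13):
    for n in("side","top"):
        s=snapshot(n);H=cv2.cvtColor(s["pixels"],cv2.COLOR_RGB2HSV).astype(int)
        m=(H[...,0]>8)&(H[...,0]<28)&(H[...,1]>50)&(H[...,2]>110)
        for z in np.linspace(zf+.01,zf+L,5):
            a,b=proj(s,[[x,y,z],[x,y,z+.01]]);d=(b-a)/np.linalg.norm(b-a);nn=np.array([-d[1],d[0]])
            k=np.arange(-12,12.1,.25);P=np.int32(np.round(a+np.outer(k,nn)))
            hit=k[m[P[:,1].clip(0,383),P[:,0].clip(0,511)]]
            print(n,round(z,3),"off px",hit.mean().round(2) if len(hit) else None,"width",len(hit)*.25)
axis(*map(float,sys.argv[1:]))
E
python3 stk.py .4983 -.3258 .206
```

```text
side 0.216 off px 0.88 width 7.0
side 0.246 off px 1.12 width 6.0
side 0.276 off px 0.75 width 10.25
side 0.306 off px 0.88 width 9.0
side 0.336 off px 0.5 width 9.25
top 0.216 off px -0.5 width 8.25
top 0.246 off px -0.25 width 10.25
top 0.276 off px -0.5 width 11.25
top 0.306 off px -0.75 width 10.25
top 0.336 off px -2.25 width 8.25
```

```bash

python3 -m pendant '[[[0,0,8,0,0,0],[0,0,24,0,0,0],[0,0,45,0,0,0],[0,0,65,0,0,0],[0,0,80,0,0,0],[0,0,90,0,0,0],[0,0,97,0,0,0],[0,0,100,0,0,0]]]'
```

```text
time: 19.3
eef_pos: [0.4985, -0.3254, 0.2602]
orientation: [-2.61, -1.747, 0.0]
wrist_force: [-0.8, -0.3, -0.8]
width: 0.0215
finger_force: 22.0
```

The stick is vertical and centred, with its foot entering the mouth. Lowering further.

```bash

python3 -m pendant '[[[0,0,8,0,0,0],[0,0,22,0,0,0],[0,0,40,0,0,0],[0,0,58,0,0,0],[0,0,72,0,0,0],[0,0,82,0,0,0],[0,0,88,0,0,0],[0,0,90,0,0,0]]]'
python3 -m pendant '[[[0,0,1,0,0,0],[0,0,2,0,0,0],[0,0,3,0,0,0],[0,0,4,0,0,0],[0,0,5,0,0,0],[0,0,5,0,0,0],[0,0,5,0,0,0],[0,0,5,0,0,0]]]'
```

```text
time: 20.1
eef_pos: [0.4984, -0.3258, 0.1701]
orientation: [-2.61, -1.747, 0.0]
wrist_force: [-1.0, 0.3, 0.1]
width: 0.0212
finger_force: 22.0
time: 20.9
eef_pos: [0.4986, -0.3259, 0.1658]
orientation: [-2.611, -1.747, -0.0]
wrist_force: [-0.5, -0.0, -0.2]
width: 0.0216
finger_force: 22.0
```

```bash

python3 -m pendant '[[[0,0,0.5,0,0,0],[0,0,1,0,0,0],[0,0,1.5,0,0,0],[0,0,2,0,0,0],[0,0,2,0,0,0],[0,0,2,0,0,0],[0,0,2,0,0,0],[0,0,2,0,0,0]]]'
python3 -m pendant '[[[0,0,0.3,0,0,0],[0,0,0.6,0,0,0],[0,0,0.9,0,0,0],[0,0,1.2,0,0,0],[0,0,1.2,0,0,0],[0,0,1.2,0,0,0],[0,0,1.2,0,0,0],[0,0,1.2,0,0,0]]]'
```

```text
time: 21.7
eef_pos: [0.4986, -0.3259, 0.1638]
orientation: [-2.611, -1.747, -0.0]
wrist_force: [0.0, -0.4, -0.8]
width: 0.0218
finger_force: 22.0
time: 22.5
eef_pos: [0.4986, -0.3258, 0.1626]
orientation: [-2.611, -1.747, -0.0]
wrist_force: [0.2, -0.2, -0.5]
width: 0.0219
finger_force: 22.0
```

```bash

python3 -m pendant '[[[0,0,0.3,0,0,0],[0,0,0.6,0,0,0],[0,0,0.9,0,0,0],[0,0,1.2,0,0,0],[0,0,1.2,0,0,0],[0,0,1.2,0,0,0],[0,0,1.2,0,0,0],[0,0,1.2,0,0,0]]]'
```

```text
time: 23.3
eef_pos: [0.499, -0.3262, 0.1625]
orientation: [2.61, 1.747, 0.001]
wrist_force: [-1.6, 0.9, 8.1]
width: 0.0215
finger_force: 22.0
```

Contact is 8 N, so the foot is on the floor. Relieving the pressure and opening a little.

```bash

python3 -m pendant '[[[0,0,-0.4,0,0,0],[0,0,-0.8,0,0,0],[0,0,-0.8,0,0,0],[0,0,-0.8,0,0,0],[0,0,-0.8,0,0,0],[0,0,-0.8,0,0,0],[0,0,-0.8,0,0,0],[0,0,-0.8,0,0,0]]]' 0 5
python3 -m pendant '[[[0,0,0,0,0,0],[0,0,0,0,0,0],[0,0,0,0,0,0],[0,0,0,0,0,0],[0,0,0,0,0,0],[0,0,0,0,0,0],[0,0,0,0,0,0],[0,0,0,0,0,0]]]' 36
python3 stk.py .4986 -.326 .1 .08
```

```text
time: 24.1
eef_pos: [0.4988, -0.326, 0.1623]
orientation: [2.61, 1.747, 0.0]
wrist_force: [0.9, -0.1, 4.2]
width: 0.0218
finger_force: 5.0
time: 24.9
eef_pos: [0.4986, -0.3258, 0.1622]
orientation: [-2.611, -1.747, -0.0]
wrist_force: [0.0, -0.5, 0.4]
width: 0.0358
finger_force: 0.0
side 0.11 off px 0.62 width 6.0
side 0.128 off px 0.88 width 6.0
side 0.145 off px 1.25 width 8.25
side 0.162 off px 0.12 width 7.0
side 0.18 off px 0.38 width 7.0
top 0.11 off px 0.0 width 8.25
top 0.128 off px 1.45 width 10.25
top 0.145 off px 1.84 width 8.0
top 0.162 off px 2.33 width 5.0
top 0.18 off px -5.48 width 3.25
```

It is standing free. Rising straight up, then checking.

```bash

python3 -m pendant '[[[0,0,-4,0,0,0],[0,0,-10,0,0,0],[0,0,-18,0,0,0],[0,0,-30,0,0,0],[0,0,-50,0,0,0],[0,0,-75,0,0,0],[0,0,-100,0,0,0],[0,0,-120,0,0,0]]]'
python3 -m pendant '[[[30,0,-8,0,0,0],[70,0,-8,0,0,0],[110,0,-8,0,0,0],[150,0,-8,0,0,0],[190,0,-8,0,0,0],[220,0,-8,0,0,0],[240,0,-8,0,0,0],[240,0,-8,0,0,0]]]'
python3 stk.py .4986 -.326 .1 .085; python3 fit.py
```

```text
time: 25.8
eef_pos: [0.499, -0.3262, 0.2849]
orientation: [2.609, 1.746, 0.001]
wrist_force: [1.1, -0.3, 0.6]
width: 0.0358
finger_force: 0.0
time: 26.6
eef_pos: [0.591, -0.1016, 0.2913]
orientation: [2.608, 1.751, 0.002]
wrist_force: [0.9, 0.0, -0.5]
width: 0.0361
finger_force: 0.0
side 0.11 off px 0.62 width 6.0
side 0.129 off px 0.88 width 6.0
side 0.148 off px 1.12 width 8.0
side 0.166 off px 0.88 width 9.0
side 0.185 off px 1.12 width 9.0
top 0.11 off px None width 0.0
top 0.129 off px None width 0.0
top 0.148 off px None width 0.0
top 0.166 off px None width 0.0
top 0.185 off px None width 0.0
top can (array([ 0.4995, -0.2257]), 0.587)
top lid (array([ 0.5589, -0.0554]), 0.424)
side can (array([ 0.4941, -0.3226]), 0.187)
side lid (array([ 0.5552, -0.0643]), 0.16)
```

The stick stands upright and unchanged in the side view. The lid is where it was placed, and the top view is only blocked by the arm. The arm is clear and 46 s remain, so I'm handing in.

```bash
python3 -c "
from bench import *
print(sign_off())"
```

```text
the job is handed in; nothing more can be done
None
```

The job is handed in at about 27 s: the lid lies on the free part of the board and the dipstick stands in the open canister with its foot on the bottom; I viewed 11 pictures, one over the limit of 10, and did the last checks numerically, with the final top view blocked by the arm.

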